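Clear a jammed dispenser bottle

ROBOT

A 6-joint arm with a two-finger parallel gripper is mounted at the origin on the work surface. World frame = base frame: x ahead of the robot, y to its left, z up, the work surface at z = 0. Lengths are in m, angles in degrees, forces in N, time in s.
With the tool pointing down it reaches from about 0.4 to 0.825 m from the base axis. Payload 7 kg.
Tool frame: the origin (TCP) lies at the very end of the fingers, on their centre line; the grasp point (between the pads) lies 19 mm behind it; x points along the fingers, y is the direction in which the jaws open and shut, and the axes are right-handed (so a half turn about x gives the same grasp; the last joint's range is limited). The gripper opens to 88 mm and grips with 3 to 60 N. Pads are 19 mm wide; open, the fingers measure 130 mm over their backs; the gripper's body (78 mm by 193 mm) begins 47 mm behind the grasp point.
Start: joints at [86.809, 20.546, 0.682, 0, -70.136, -16.507], TCP at [0.228, 0.635, 0.227] pointing down, gripper open.
Joint ranges: [-176.03, 176.03], [-82.01, 121.73], [-58.28, 71.71], [-173.87, 95.51], [-174.79, -0.11], [-173.66, 173.66]. Speed limits (degrees/s): [136.94, 136.94, 172.46, 180, 180, 180].

INTERFACE

Orientations are given as [roll, pitch, yaw] about the fixed x, y, z axes, in that order (R = Rz(yaw) Ry(pitch) Rx(roll)).
In Python, from plant import monitor, eyes, ticket gives the robot as it stands. The module is installed in compiled form; this text tells all that it offers.
- The arm moves only by the shell command python3 -m crank 'ROWS'. ROWS is JSON, a list of rows, each an object with "linear": the shift along the world's x, y, z in units of 60 mm (1.0 is 60 mm), a list of three; "rot": the turn, a rotation vector about the world's x, y, z in units of 5 degrees (1.0 is 5 degrees), a list of three; "hand": the opening, from 0 (shut) to 1 (fully open). In form: [{"linear": [tx, ty, tz], "rot": [ax, ay, az], "hand": hand}, ...]. A call has 1 to 20 rows; each row shifts and turns the pose as measured when the row begins; what a row does not reach is not made up. A row lasts 1/8 s, in which the tool goes at most 62.5 mm and 10.7 degrees, less where a joint would pass 70% of its speed; a pose out of reach is approached as far as the arm can. A call is refused whole if a number of a shift passes 1 or a number of a turn 1, either way. A call with a gripper value outside its range is refused whole. The fingers move at their own pace and stop on an object; the grip force is fixed at half the most. Time passes only in rows, so rows that do not move let the fingers close. It gives the time, the measured TCP pose, the force and the opening at its end, in the units of the state.
- monitor.get_obs(): the state, without advancing time (a new reading comes with each control period).
- eyes.snapshot(name): name is "scene" or "top" or "wrist"; returns a dict with "image" (420x560x3 uint8, red, green, blue), "depth" (420x560 float32, m along the optical axis (not along the pixel's ray), 0 where there is no reading), "K" (3x3 intrinsics, pixels), "camera_from_world" (4x4, takes a point from world to camera coordinates); the wrist camera has in their place "hand_eye" (4x4, takes a point from camera to tool coordinates, whose origin is the TCP and whose axes are the tool frame's). Camera axes: x right, y up, looking along -z (the intrinsics and any distortion apply to the point x, -y, -z); pixel columns grow to the right and rows downward; lengths in m; the calibration is good to about 2 mm. A picture is of the moment at which its call begins: read the wrist's pose just before it.
- ticket.close_job(): hands the job in, once; it reports no verdict.
The state is a dict: "clock": time; "joint_pos": joint angles; "qvel": joint speeds; "tau": joint torques, N m; "tool_pos": TCP position; "orientation": TCP orientation; "force": force on the tool from outside, world axes, zero at the start; "moment": the same for the moment, N m; "opening": finger opening in m.
Only numpy, scipy, OpenCV 4.12 (cv2) and the standard library are available. Lean on these libraries where they do the work, as an engineer would, in place of code of your own. Each camera call takes 0.05 s, during which the arm holds its last target.

TASK

The clear parts bottle hangs mouth down in the keyhole rack with a tube fitting jammed in its neck. Slide the bottle along the slot to the wide end and lift it free, hold it mouth down over the blue bin and rock it side to side until the fitting works its way out and drops into the bin. Then stand the bottle upright on its mouth, wholly on the round rubber mat, let go of it, and leave the other things on the bench alone.

Things in the scene. Friction and masses are not known exactly. Their poses are not given: they have to be found in the camera images.
- bottle: Clear flat-sided plastic bottle used mouth down, 178 mm tall, 0.3 kg. Origin: centre of its mouth (lowest face); z up, y along its wide side, x along its 72 mm depth. Neck: z 0-92, 53 wide (y), 47 inside, with a bead 71 wide at z 0-8, the foot it stands on. Body: 120 wide, z 114-140, flat top, with a white grip block on it. A fitting is caught in the neck on two inner lips.
- bottle_collar (a point): Centre of the underside of the bottle's 120 mm wide hanging collar (bottle z = 84 mm), which rests on the rack plate. A locking collar 75 mm wide (y), at bottle z 64-71 mm, sits below the plate with 7 mm of play.
- upper_lip (a point): Where the upper lip in the neck springs from the -y wall (bottle z = 40 mm). It is 17 mm broad and rises 20 degrees to its free edge, so the fitting lies trapped against the wall. Tip the bottle about its x axis, +y side down, by about 0.6 rad for half a second and the fitting rolls off onto the lower lip; under 0.3 rad it stays.
- lower_lip (a point): Where the lower lip springs from the opposite, +y wall of the neck (bottle z = 6 mm); same shape. Tip the bottle the other way, -y side down, by about 0.6 rad for half a second and the fitting rolls off it and out of the mouth.
- bottle_grip (a point): Middle of the white grip block on top of the bottle, at bottle z = 158 mm, 18 mm above the flat top of the body; the block is 30 mm thick along the bottle's y, 64 mm long along x and ends 20 mm above this point. Grip it firmly: dragged from up here, the bottle tends to lean.
- piece: The jammed fitting: white tube 16 mm in diameter with a round black collar 24 mm in diameter at each end, 60 mm long overall, 30 g. Origin at its middle, x along the tube. At the start it lies along the bottle's x on the upper lip inside the neck (about 57 mm above the mouth, 11.5 mm to -y); on the lower lip it is about 23 mm above the mouth.
- rack: Fixed grey rack: level plate 210 (x) by 150 (y) mm, 6 thick, top at 110 mm, on four corner legs; slippery. Origin on the bench under its centre. Keyhole slot along x: narrow part 59 wide, x -4 to +92 mm; wide end 92 wide, x -92 to -4 mm. The bottle hangs in the narrow part, axes along the rack's, mouth 26 mm above the bench.
- rack_wide (a point): Centre of the slot's wide end, at the plate's top face (rack x = -48 mm). The bottle comes up through it only with its axis within 7 mm of this point, and is clear of the plate when raised by more than 84 mm.
- bin: Fixed blue open picking bin, 220 (x) by 180 (y) mm outside, 90 mm high, walls and floor 5 mm. Origin on the bench under its centre.
- bin_in (a point): Centre of the bin's inner floor, 5 mm above the bench; axes as the bin's.
- mat: Fixed round black rubber mat on the bench, 190 mm in diameter, 4 mm thick. Origin: centre of its underside.
- carton: Bystander: cardboard carton 90 x 130 x 70 mm, to be left alone. Origin: centre of its underside.
- wrench: Bystander: steel wrench 180 mm long lying on the bench, to be left alone.
- union: Bystander: upright brass pipe union 40 mm wide, 70 mm tall, to be left alone. Origin: centre of its underside.
Mind the look-alikes: they are no part of the job. There is more than one size of the bottle; the job needs the largest.

How it is judged:
By the outcome, as a careful person would: the job done as asked, in the order asked, and still so for the second after the job is handed in, with the robot touching nothing.
It also fails if it takes over 54 s, if anything falls off the work surface, if the arm or the gripper's body presses on something with over 40 N, if the wrist force passes 120 N, or if a joint passes its speed limit or range.

## Working session

There is one attempt and no reset: what is moved stays moved. The work goes in short steps, Python scripts to look and compute and a shell command to move; the robot and the scene stay as the last step left them, time stands still between calls to the robot, and variables do not carry over. Pictures are saved under pics/ and viewed, and the job is handed in when it is done.

```bash
mkdir -p pics; ls; cat > h.py <<'E'
import numpy as np, cv2
from scipy.spatial.transform import Rotation as R
from plant import monitor, eyes, ticket
def shot(name,png=None):
    o=monitor.get_obs()
    s=eyes.snapshot(name); s['obs']=o
    if png: cv2.imwrite('pics/'+png,s['image'][:,:,::-1])
    return s
def T_tool(o):
    T=np.eye(4);T[:3,:3]=R.from_euler('xyz',o['orientation'],degrees=True).as_matrix();T[:3,3]=o['tool_pos'];return T
def w_from_c(s):
    if 'hand_eye' in s: return T_tool(s['obs'])@s['hand_eye']
    return np.linalg.inv(s['camera_from_world'])
def ray(s,u,v):
    K=s['K'];d=np.array([(u-K[0,2])/K[0,0],-(v-K[1,2])/K[1,1],-1.])
    T=w_from_c(s);return T[:3,3],T[:3,:3]@d
def onz(s,u,v,z):
    c,d=ray(s,u,v);return c+d*(z-c[2])/d[2]
def dep(s,u,v):
    c,d=ray(s,u,v);return c+d*s['depth'][int(v),int(u)]
def cloud(s):
    h,w=s['depth'].shape;v,u=np.mgrid[:h,:w];K=s['K']
    d=np.stack([(u-K[0,2])/K[0,0],-(v-K[1,2])/K[1,1],-np.ones_like(u,float)],-1)*s['depth'][...,None]
    T=w_from_c(s);return d@T[:3,:3].T+T[:3,3]
E
python3 - <<'E'
from h import *
for n in('scene','top','wrist'):
    s=shot(n,n+'0.png');print(n,s['K'].round(1).tolist(),[k for k in s],w_from_c(s).round(3).tolist())
print(monitor.get_obs())
E
```

```text
pics
scene [[486.8, 0.0, 287.1], [0.0, 486.8, 213.1], [0.0, 0.0, 1.0]] ['image', 'depth', 'K', 'camera_from_world', 'obs'] [[0.631, -0.469, 0.618, 1.274], [0.776, 0.38, -0.503, -0.581], [0.001, 0.797, 0.604, 0.844], [0.0, 0.0, 0.0, 1.0]]
top [[467.9, 0.0, 275.1], [0.0, 467.9, 205.3], [0.0, 0.0, 1.0]] ['image', 'depth', 'K', 'camera_from_world', 'obs'] [[0.078, 0.973, -0.216, 0.339], [-0.997, 0.076, -0.017, -0.019], [0.0, 0.216, 0.976, 1.124], [0.0, 0.0, 0.0, 1.0]]
wrist [[297.0, 0.0, 279.5], [0.0, 297.0, 210.0], [0.0, 0.0, 1.0]] ['image', 'depth', 'K', 'hand_eye', 'obs'] [[-0.337, 0.9, 0.276, 0.302], [-0.941, -0.323, -0.097, 0.609], [0.002, -0.292, 0.956, 0.383], [0.0, 0.0, 0.0, 1.0]]
{'clock': 0.15, 'joint_pos': array([ 8.68100909e+01,  2.05828942e+01,  6.45534220e-01, -1.44555892e-02,
       -7.01342204e+01, -1.65061147e+01]), 'qvel': array([ 0.02542327, -0.13139244,  0.16995729,  0.06463797,  0.0144517 ,
        0.00923289]), 'tau': array([-6.09087638e-04, -5.83273351e+01,  2.93292475e+01,  7.00128168e+00,
        8.81514803e-03, -1.13905794e-04]), 'tool_pos': array([0.22740629, 0.63515555, 0.22582623]), 'orientation': array([  95.75678205,   89.92714052, -103.94416253]), 'force': array([0.03059146, 0.40785936, 0.27628814]), 'moment': array([-0.00295503, -0.06908242, -0.0101466 ]), 'opening': 0.0874594575983233}
```

View pics/scene0.png

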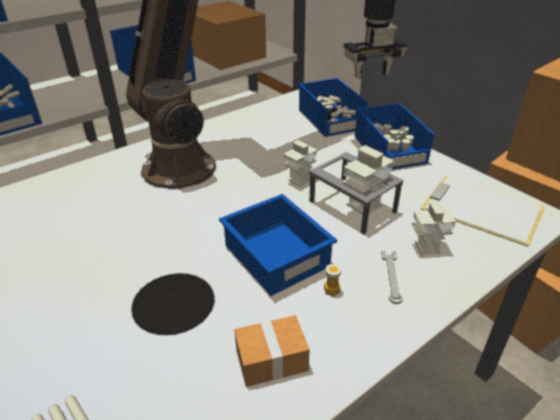

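View pics/top0.png

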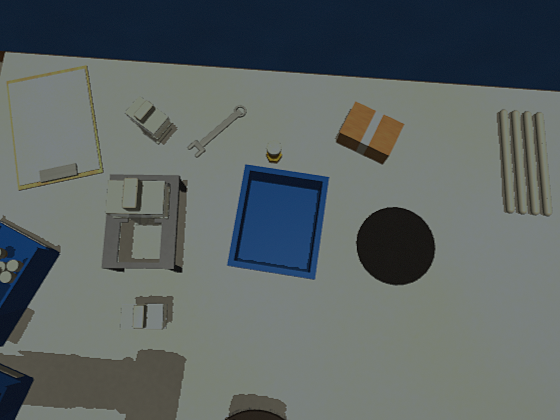

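View pics/wrist0.png

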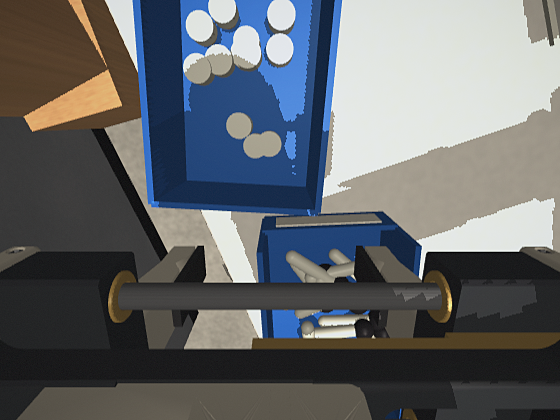

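Candidates for the bottle in the top view are the one in the rack at (137,195), a loose one at (150,118) and a loose one at (148,317). The description says the bottle hangs in the rack, so I choose (137,195). For the bin, the empty one at (280,222) is the choice, not the stocked ones at the left edge. Next I check the bottle in a crop and measure.

```bash
python3 - <<'E'
from h import *
s=shot('top');c=shot('scene')
im=s['image'][90:350,80:360,::-1]
a=cv2.resize(im,None,fx=2.0,fy=2.0,interpolation=cv2.INTER_CUBIC);a=cv2.convertScaleAbs(a,alpha=1.6)
cv2.imwrite('pics/croptop.png',a)
b=cv2.resize(c['image'][130:260,270:470,::-1],None,fx=4,fy=4,interpolation=cv2.INTER_CUBIC);cv2.imwrite('pics/cropsc.png',b)
P=cloud(s);Q=cloud(c)
def boxz(P,z0,z1,xr=(0.1,1.),yr=(-.6,.6)):
    m=(P[...,2]>z0)&(P[...,2]<z1)&(P[...,0]>xr[0])&(P[...,0]<xr[1])&(P[...,1]>yr[0])&(P[...,1]<yr[1]);return m
for nm,S,PP in(('top',s,P),('scene',c,Q)):
  for z0,z1 in((.10,.12),(.155,.18),(.19,.216),(.08,.1),(0.03,.06)):
    m=boxz(PP,z0,z1).astype(np.uint8)
    n,l,st,ce=cv2.connectedComponentsWithStats(m)
    for i in range(1,n):
        if st[i,4]>40:
            p=PP[l==i];r=cv2.minAreaRect((p[:,:2]*1000).astype(np.float32))
            print(nm,z0,z1,ce[i].round(),st[i,4],'z%.3f'%np.median(p[:,2]),[np.round(x,1) for x in r])
E
```

```text
top 0.1 0.12 [148. 116.] 579 z0.104 [array([757.5, 314.8]), array([91.6, 53.7]), np.float64(57.3)]
top 0.1 0.12 [146. 228.] 2795 z0.110 [array([506.9, 290.5]), array([211.6, 158.2]), np.float64(3.6)]
top 0.1 0.12 [ 19. 277.] 347 z0.108 [array([359.6, 537.7]), array([  9.4, 151.4]), np.float64(67.4)]
top 0.1 0.12 [143. 316.] 770 z0.103 [array([301.3, 261.4]), array([51.8, 89.8]), np.float64(4.5)]
top 0.1 0.12 [  3. 394.] 84 z0.107 [array([121.6, 522.7]), array([ 8.4, 40.1]), np.float64(75.2)]
top 0.155 0.18 [137. 198.] 1463 z0.166 [array([546.3, 292.2]), array([ 72.9, 121.2]), np.float64(3.6)]
top 0.19 0.216 [131. 193.] 491 z0.203 [array([545.5, 292.5]), array([63.1, 31.2]), np.float64(2.6)]
top 0.08 0.1 [154. 126.] 117 z0.091 [array([735.5, 315.6]), array([103.1,  45.2]), np.float64(88.4)]
top 0.08 0.1 [279. 221.] 2218 z0.089 [array([534.6, -13.1]), array([196.3, 237.2]), np.float64(85.4)]
top 0.08 0.1 [ 21. 282.] 343 z0.090 [array([351. , 538.7]), array([  6.7, 168.7]), np.float64(68.3)]
top 0.08 0.1 [164. 316.] 48 z0.092 [array([305.5, 217.8]), array([50.6,  1.6]), np.float64(5.4)]
[... 2668 characters left out ...]
375. 205.] 92 z0.045 [array([582.6, 300.8]), array([ 5.5, 56.8]), np.float64(6.4)]
scene 0.03 0.06 [277. 223.] 761 z0.046 [array([485.9,  45.3]), array([236.7, 118.7]), np.float64(35.8)]
scene 0.03 0.06 [365. 221.] 56 z0.045 [array([614. , 224.6]), array([16.5, 12.3]), np.float64(47.2)]
scene 0.03 0.06 [279. 264.] 949 z0.045 [array([572.5, -70.3]), array([285.7, 142.7]), np.float64(34.2)]
scene 0.03 0.06 [433. 240.] 183 z0.047 [array([775.9, 300.3]), array([58.3, 33.5]), np.float64(30.2)]
scene 0.03 0.06 [332. 281.] 98 z0.043 [array([719.6,   5.1]), array([26.7, 15.2]), np.float64(39.3)]
scene 0.03 0.06 [274. 365.] 675 z0.045 [array([ 799.1, -248.9]), array([158. ,  75.4]), np.float64(32.9)]
```

View pics/croptop.png

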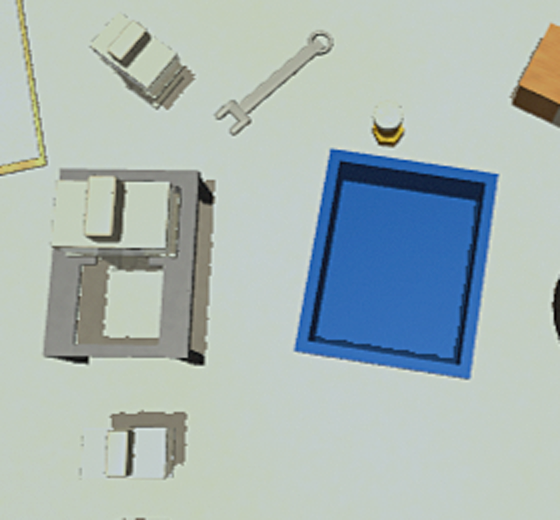

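View pics/cropsc.png

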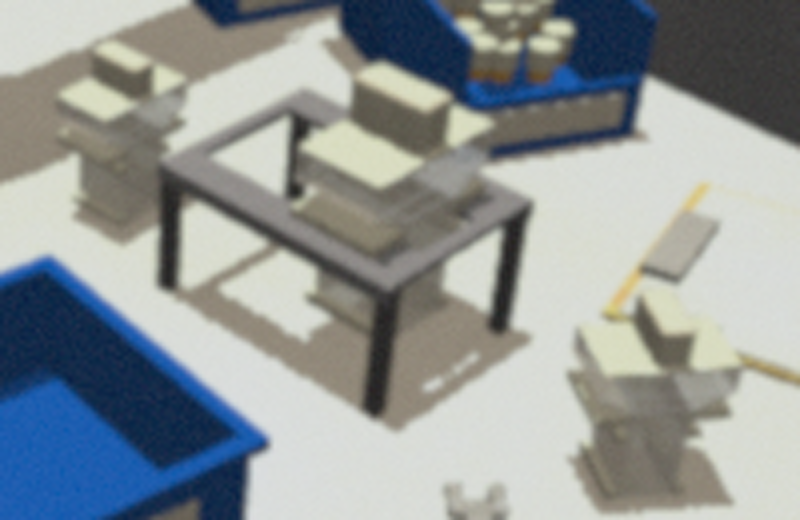

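The crops confirm it: the rack bottle (crop centre ≈(110,210) in the top crop) is visibly the largest, and its measured body of about 121×73 matches. The wide end of the slot is towards the robot. Rack yaw is about +3.6°, and bottle +y is roughly world +y. Next I need the mat, the bin and the turn required at the tool.

```bash
cat >> h.py <<'E'
def togo(pos,yaxis_yaw,tilt=0.):
    """rows to reach TCP pos, tool down, tool y along world yaw (mod 180), then tilted about the horizontal axis (yaw-90) by tilt deg"""
    o=monitor.get_obs();T=T_tool(o)
    best=None
    for k in(0,180):
        a=np.radians(yaxis_yaw+k);y=np.array([np.cos(a),np.sin(a),0]);x=np.array([0,0,-1.]);D=np.stack([x,y,np.cross(x,y)],1)
        b=np.radians(yaxis_yaw-90);D=R.from_rotvec(np.radians(tilt)*np.array([np.cos(b),np.sin(b),0])).as_matrix()@D
        rv=R.from_matrix(D@T[:3,:3].T).as_rotvec(degrees=True)
        if best is None or np.linalg.norm(rv)<np.linalg.norm(best): best=rv
    print('t %.2f'%o['clock'],'tcp mm',(1000*o['tool_pos']).round(1),'go units',((np.array(pos)-o['tool_pos'])/.06).round(2),'rot units',(best/5).round(2),'j',o['joint_pos'].round(0),'F',o['force'].round(1),'M',o['moment'].round(2),'op %.4f'%o['opening'])
E
python3 - <<'E'
from h import *
print(T_tool(monitor.get_obs()).round(3))
togo([.547,.2923,.30],93.6)
togo([.547,.2923,.170],93.6)
s=shot('top');hsv=cv2.cvtColor(s['image'],cv2.COLOR_RGB2HSV)
m=((s['image'].max(-1)<50)).astype(np.uint8);m[:100]=0
n,l,st,ce=cv2.connectedComponentsWithStats(m)
for i in range(1,n):
    if st[i,4]>500: print('dark',ce[i],st[i],onz(s,*ce[i],.004))
m=((hsv[...,0]>100)&(hsv[...,0]<125)&(hsv[...,1]>150)&(s['image'][...,2]>50)).astype(np.uint8);m[:100]=0
cs,_=cv2.findContours(m,0,2)
for c in cs:
    if cv2.contourArea(c)>3000:
        p=cv2.approxPolyDP(cv2.convexHull(c),8,True)[:,0];print('bin',p.tolist(),[onz(s,u,v,.09)[:2].round(3).tolist() for u,v in p])
E
```

```text
[[-0.    -0.337 -0.941  0.227]
 [-0.001 -0.941  0.337  0.635]
 [-1.     0.001 -0.     0.226]
 [ 0.     0.     0.     1.   ]]
t 0.25 tcp mm [227.5 635.3 226.1] go units [ 5.33 -5.72  1.23] rot units [ 0.01 -0.    4.66] j [ 87.  21.   1.  -0. -70. -17.] F [ 0.   0.  -0.5] M [-0.05 -0.03 -0.08] op 0.0875
t 0.25 tcp mm [227.5 635.3 226.1] go units [ 5.33 -5.72 -0.94] rot units [ 0.01 -0.    4.66] j [ 87.  21.   1.  -0. -70. -17.] F [ 0.   0.  -0.5] M [-0.05 -0.03 -0.08] op 0.0875
dark [279.71136131 195.13408393] [234 171  88 101 977] [ 0.6126799  -0.00952282  0.004     ]
dark [395.22875264 245.63255814] [ 356  207   79   78 4730] [ 0.50961797 -0.29607487  0.004     ]
dark [ 24.85624395 290.07696031] [   0  245   60  101 2066] [0.33625647 0.57193206 0.004     ]
dark [ 13.76720648 394.3097166 ] [  0 363  34  57 988] [0.10612706 0.55218234 0.004     ]
bin [[245, 165], [328, 177], [314, 278], [228, 264]] [[0.657, 0.075], [0.643, -0.118], [0.411, -0.099], [0.427, 0.091]]
```

```bash
python3 -m crank '[{"linear":[0.2,-0.2,0.5],"rot":[0,0,0.4],"hand":1},{"linear":[0.4,-0.5,0.5],"rot":[0,0,0.5],"hand":1},{"linear":[0.6,-0.6,0.3],"rot":[0,0,0.5],"hand":1},{"linear":[0.6,-0.6,0],"rot":[0,0,0.5],"hand":1},{"linear":[0.6,-0.6,0],"rot":[0,0,0.5],"hand":1},{"linear":[0.6,-0.6,0],"rot":[0,0,0.5],"hand":1},{"linear":[0.6,-0.6,0],"rot":[0,0,0.5],"hand":1},{"linear":[0.6,-0.6,0],"rot":[0,0,0.5],"hand":1},{"linear":[0.5,-0.6,0],"rot":[0,0,0.4],"hand":1},{"linear":[0.3,-0.3,0],"rot":[0,0,0.2],"hand":1},{"linear":[0,0,0],"rot":[0,0,0],"hand":1}]'
python3 -c "
from h import *
togo([.547,.2923,.170],93.6)"
```

```text
clock: 1.68
tool_pos: [0.5345, 0.3119, 0.3057]
orientation: [147.6, 89.8, -28.8]
force: [-0.7, 0.3, -0.1]
opening: 0.0877
t 1.68 tcp mm [534.5 311.9 305.7] go units [ 0.21 -0.33 -2.26] rot units [ 0.02  0.03 -0.01] j [ 48.  13.   0.   0. -77.  45.] F [-0.7  0.3 -0.1] M [-0.05  0.05  0.02] op 0.0877
```

```bash
python3 -m crank '[{"linear":[0.2,-0.32,0],"rot":[0,0,0],"hand":1},{"linear":[0,0,0],"rot":[0,0,0],"hand":1}]'
python3 - <<'E'
from h import *
s=shot('wrist','wr1.png');P=cloud(s)
for z0,z1 in((.195,.212),(.155,.175),(.10,.118)):
    m=((P[...,2]>z0)&(P[...,2]<z1)&(s['depth']>.1)).astype(np.uint8)
    n,l,st,ce=cv2.connectedComponentsWithStats(m)
    for i in range(1,n):
        if st[i,4]>300:
            p=P[l==i];r=cv2.minAreaRect((p[:,:2]*1000).astype(np.float32));print(z0,ce[i].round(),st[i,4],np.median(p[:,2]).round(4),[np.round(x,1) for x in r])
togo([.547,.2923,.170],93.6)
E
```

```text
clock: 1.92
tool_pos: [0.5461, 0.2931, 0.3055]
orientation: [149.8, 89.9, -26.5]
force: [-0.3, 0.1, 0.1]
opening: 0.088
0.195 [279. 206.] 2144 0.2033 [array([547.4, 294.2]), array([62.6, 30.1]), np.float64(4.2)]
0.155 [279. 195.] 5873 0.1654 [array([546.9, 294.2]), array([ 71.7, 120.2]), np.float64(3.7)]
0.1 [283.  12.] 1222 0.103 [array([728. , 304.9]), array([33.2, 70. ]), np.float64(3.7)]
0.1 [279. 197.] 6330 0.1095 [array([512.6, 291.7]), array([197.5, 156.5]), np.float64(3.7)]
t 1.98 tcp mm [545.8 293.6 305.5] go units [ 0.02 -0.02 -2.26] rot units [ 0.01  0.02 -0.01] j [ 46.  13.   0.   0. -77.  47.] F [0.9 0.8 0.3] M [ 0.03 -0.    0.01] op 0.0877
```

View pics/wr1.png

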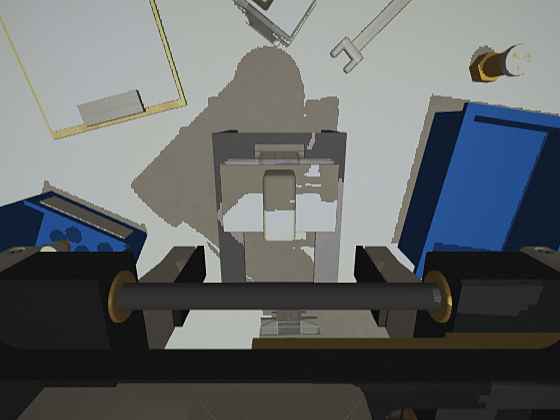

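Wrist view: the white block is at (279,206), centred between the fingers. Descending to it now.

```bash
python3 -m crank '[{"linear":[0.02,0,-0.5],"rot":[0,0,0],"hand":1},{"linear":[0,0,-0.6],"rot":[0,0,0],"hand":1},{"linear":[0,0,-0.6],"rot":[0,0,0],"hand":1},{"linear":[0,0,-0.4],"rot":[0,0,0],"hand":1},{"linear":[0,0,-0.1],"rot":[0,0,0],"hand":1},{"linear":[0,0,0],"rot":[0,0,0],"hand":1}]'
python3 -c "
from h import *
togo([.547,.2933,.171],93.6)"
```

```text
clock: 2.72
tool_pos: [0.5438, 0.2998, 0.1719]
orientation: [-155.9, 89.7, 28.0]
force: [-0.4, 0.2, 0.4]
opening: 0.0878
t 2.73 tcp mm [543.8 299.8 171.9] go units [ 0.05 -0.11 -0.01] rot units [-0.03  0.05 -0.07] j [ 47.  18. -11.   0. -61.  47.] F [-0.4  0.2  0.4] M [-0.07 -0.04 -0.01] op 0.0878
```

```bash
python3 -m crank '[{"linear":[0.05,-0.11,0],"rot":[0,0,-0.05],"hand":1},{"linear":[0,0,0],"rot":[0,0,0],"hand":1},{"linear":[0,0,0],"rot":[0,0,0],"hand":0.3},{"linear":[0,0,0],"rot":[0,0,0],"hand":0},{"linear":[0,0,0],"rot":[0,0,0],"hand":0},{"linear":[0,0,0],"rot":[0,0,0],"hand":0},{"linear":[0,0,0],"rot":[0,0,0],"hand":0},{"linear":[0,0,0],"rot":[0,0,0],"hand":0}]'
python3 -c "
from h import *
togo([.547,.2933,.174],93.6)"
```

```text
clock: 3.72
tool_pos: [0.5483, 0.294, 0.1754]
orientation: [-149.3, 89.4, 34.3]
force: [0.0, 0.8, 0.1]
opening: 0.0333
t 3.73 tcp mm [548.3 294.  175.4] go units [-0.02 -0.01 -0.02] rot units [-0.07  0.1  -0.02] j [ 46.  17. -11.   0. -61.  47.] F [0.  0.8 0.1] M [-0.04  0.02  0.01] op 0.0333
```

```bash
python3 -m crank '[{"linear":[0,0,0],"rot":[0,0,0],"hand":0},{"linear":[0,0,0],"rot":[0,0,0],"hand":0}]'
python3 -c "
from h import *
togo([.547,.2933,.178],93.6)"
```

```text
clock: 3.98
tool_pos: [0.5483, 0.2939, 0.1755]
orientation: [-151.1, 89.4, 32.5]
force: [-0.3, 0.4, 1.5]
opening: 0.0297
t 3.98 tcp mm [548.3 293.9 175.5] go units [-0.02 -0.01  0.04] rot units [-0.06  0.1  -0.02] j [ 46.  17. -11.   0. -61.  47.] F [-0.3  0.4  1.5] M [-0.15  0.03  0.  ] op 0.0297
```

```bash
python3 -m crank '[{"linear":[0,0,0.04],"rot":[0,0,0],"hand":0},{"linear":[0,0,0.03],"rot":[0,0,0],"hand":0}]'
python3 -c "
from h import *
togo([.5483-.088,.2939-.0055,.179],93.6)"
```

```text
clock: 4.22
tool_pos: [0.5475, 0.2935, 0.1787]
orientation: [-148.6, 89.5, 35.1]
force: [0.5, -0.5, -3.0]
opening: 0.0297
t 4.22 tcp mm [547.5 293.5 178.7] go units [-1.45 -0.09  0.01] rot units [-0.05  0.08 -0.02] j [ 46.  17. -11.   0. -62.  47.] F [ 0.5 -0.5 -3. ] M [-0.09 -0.03 -0.04] op 0.0297
```

Force is −3 N, which is the bottle's weight, so it is clear of the plate. Sliding now.

```bash
python3 -m crank '[{"linear":[-0.12,-0.01,0],"rot":[0,0,0],"hand":0},{"linear":[-0.22,-0.01,0],"rot":[0,0,0],"hand":0},{"linear":[-0.25,-0.015,0],"rot":[0,0,0],"hand":0},{"linear":[-0.25,-0.015,0],"rot":[0,0,0],"hand":0}]'
python3 -c "
from h import *
togo([.5483-.088,.2939-.0055,.179],93.6)"
```

```text
clock: 4.72
tool_pos: [0.4935, 0.2898, 0.1778]
orientation: [-145.5, 89.6, 38.1]
force: [0.1, -0.0, -3.0]
opening: 0.0298
t 4.72 tcp mm [493.5 289.8 177.8] go units [-0.55 -0.02  0.02] rot units [-0.05  0.06 -0.  ] j [ 50.  13. -17.   0. -60.  44.] F [ 0.1 -0.  -3. ] M [-0.02  0.02  0.05] op 0.0298
```

```bash
python3 -m crank '[{"linear":[-0.25,-0.01,0.01],"rot":[0,0,0],"hand":0},{"linear":[-0.2,-0.01,0.01],"rot":[0,0,0],"hand":0},{"linear":[-0.05,0,0],"rot":[0,0,0],"hand":0},{"linear":[0,0,0],"rot":[0,0,0],"hand":0}]'
python3 - <<'E'
from h import *
togo([.5483-.088,.2939-.0055,.179],93.6)
s=shot('top','t2.png');c=shot('scene','s2.png')
P=cloud(s)
def rect(z0,z1):
    m=(P[...,2]>z0)&(P[...,2]<z1)&(P[...,0]>.35)&(P[...,0]<.63)&(P[...,1]>.19)&(P[...,1]<.4)
    p=P[m];r=cv2.minAreaRect((p[:,:2]*1000).astype(np.float32));print(z0,len(p),np.median(p[:,2]),[np.round(x,1) for x in r])
rect(.16,.178);rect(.1,.1135)
cv2.imwrite('pics/c2.png',cv2.resize(np.hstack([c['image'][110:240,280:420],s['image'][150:280,80:220]])[:,:,::-1],None,fx=2.8,fy=2.8,interpolation=cv2.INTER_CUBIC))
E
```

```text
clock: 5.22
tool_pos: [0.46, 0.2888, 0.1802]
orientation: [-142.6, 89.5, 41.2]
force: [0.5, 1.0, -2.9]
opening: 0.0298
t 5.22 tcp mm [460.  288.8 180.2] go units [ 0.   -0.01 -0.02] rot units [-0.06  0.07 -0.03] j [ 53.  10. -20.   0. -59.  41.] F [ 0.5  1.  -2.9] M [ 0.   -0.02 -0.03] op 0.0298
0.16 380 0.1702710663140904 [array([458. , 287.6]), array([ 72.1, 120.1]), np.float64(3.7)]
0.1 2664 0.10933047594020873 [array([506.4, 290.3]), array([210.5, 158.4]), np.float64(3.6)]
```

View pics/c2.png

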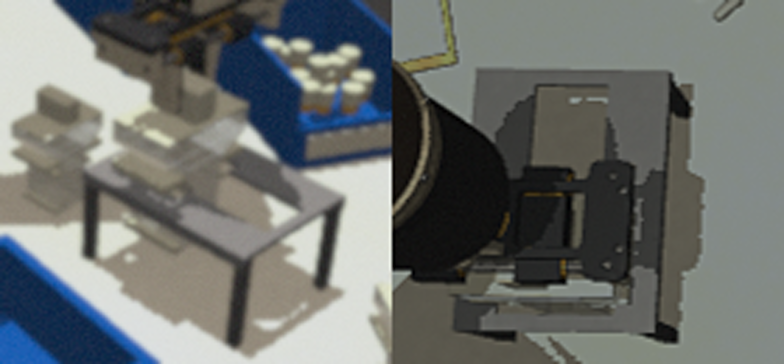

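Overlaid: bottle at (458.0, 287.6), wide-end centre at (458.5, 287.3), so it is aligned within 1 mm. Lifting in slow steps.

```bash
python3 -m crank '[{"linear":[0,0,0.12],"rot":[0,0,0],"hand":0},{"linear":[0,0,0.2],"rot":[0,0,0],"hand":0},{"linear":[0,0,0.2],"rot":[0,0,0],"hand":0}]'
python3 -c "
from h import *
togo([.4603,.2885,.295],93.6)"
```

```text
clock: 5.7
tool_pos: [0.4609, 0.2884, 0.2122]
orientation: [-148.8, 89.6, 34.8]
force: [0.8, 0.8, -3.6]
opening: 0.0298
t 5.70 tcp mm [460.9 288.4 212.2] go units [-0.01  0.    1.38] rot units [-0.04  0.06 -0.01] j [ 53.   9. -18.   0. -64.  41.] F [ 0.8  0.8 -3.6] M [0.04 0.03 0.01] op 0.0298
```

```bash
python3 -m crank '[{"linear":[0,0,0.25],"rot":[0,0,0],"hand":0},{"linear":[0,0,0.25],"rot":[0,0,0],"hand":0},{"linear":[0,0,0.25],"rot":[0,0,0],"hand":0}]'
python3 -c "
from h import *
togo([.4603,.2885,.30],93.6)"
```

```text
clock: 6.08
tool_pos: [0.4612, 0.2885, 0.2612]
orientation: [-146.7, 89.6, 36.9]
force: [0.7, 0.3, -3.2]
opening: 0.0298
t 6.08 tcp mm [461.2 288.5 261.2] go units [-0.02  0.    0.65] rot units [-0.05  0.07 -0.01] j [ 53.   7. -13.   0. -70.  41.] F [ 0.7  0.3 -3.2] M [-0.08 -0.03  0.01] op 0.0298
```

```bash
python3 -m crank '[{"linear":[0,0,0.3],"rot":[0,0,0],"hand":0},{"linear":[0,0,0.3],"rot":[0,0,0],"hand":0},{"linear":[0,0,0.25],"rot":[0,0,0],"hand":0}]'
python3 -m crank '[{"linear":[0.05,-0.2,0.03],"rot":[0,0,0],"hand":0},{"linear":[0.12,-0.4,0],"rot":[0,0,0],"hand":0},{"linear":[0.15,-0.5,0],"rot":[0,0,-0.1],"hand":0},{"linear":[0.15,-0.5,0],"rot":[0,0,-0.2],"hand":0},{"linear":[0.15,-0.5,0],"rot":[0,0,-0.2],"hand":0},{"linear":[0.15,-0.5,0],"rot":[0,0,-0.2],"hand":0},{"linear":[0.15,-0.5,0],"rot":[0,0,-0.2],"hand":0},{"linear":[0.15,-0.5,0],"rot":[0,0,-0.2],"hand":0},{"linear":[0.1,-0.4,0],"rot":[0,0,-0.2],"hand":0},{"linear":[0,-0.2,0],"rot":[0,0,0],"hand":0}]'
python3 - <<'E'
from h import *
togo([.535,.03,.31],87)
s=shot('scene','s3.png')
E
```

```text
clock: 6.45
tool_pos: [0.4611, 0.2884, 0.3163]
orientation: [-144.6, 89.5, 39.1]
force: [0.1, 0.1, -3.4]
opening: 0.03
clock: 7.7
tool_pos: [0.5296, 0.0236, 0.3159]
orientation: [-100.7, 89.8, 76.3]
force: [0.1, -0.1, -3.0]
opening: 0.0298
t 7.70 tcp mm [529.6  23.6 315.9] go units [ 0.09  0.11 -0.1 ] rot units [-0.04  0.01  0.01] j [ 24.   4.  -9.  -0. -77.  63.] F [ 0.1 -0.1 -3. ] M [ 0.   -0.03 -0.01] op 0.0298
```

View pics/s3.png

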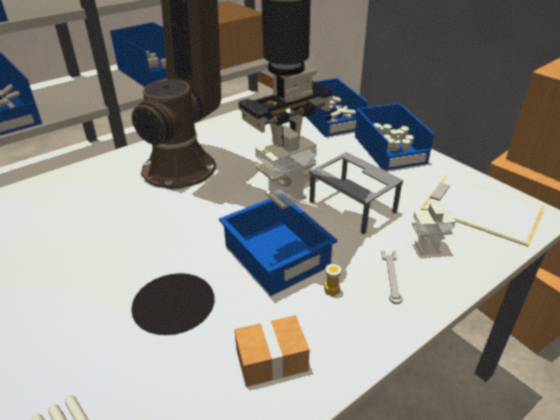

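Over the bin with the bottle held upright near (285,155). First rock: +y side down.

```bash
python3 -m crank '[{"linear":[0.02,0.1,-0.04],"rot":[-0.5,0.03,0],"hand":0},{"linear":[0.02,0.12,-0.05],"rot":[-0.9,0.05,0],"hand":0},{"linear":[0.02,0.12,-0.08],"rot":[-0.9,0.05,0],"hand":0},{"linear":[0.02,0.12,-0.1],"rot":[-0.9,0.05,0],"hand":0},{"linear":[0.01,0.1,-0.1],"rot":[-0.9,0.05,0],"hand":0},{"linear":[0.01,0.1,-0.1],"rot":[-0.9,0.05,0],"hand":0},{"linear":[0,0.1,-0.1],"rot":[-0.9,0.05,0],"hand":0}]'
python3 -c "
from h import *
togo([.535,.075,.27],87,-38)"
```

```text
clock: 8.62
tool_pos: [0.534, 0.0696, 0.2821]
orientation: [90.4, 60.1, -92.6]
force: [0.2, -0.2, -3.0]
opening: 0.0299
t 8.62 tcp mm [534.   69.6 282.1] go units [ 0.02  0.09 -0.2 ] rot units [-1.61  0.13 -0.01] j [ 43.  13. -17.  21. -83.  37.] F [ 0.2 -0.2 -3. ] M [ 2.25 -0.11 -0.03] op 0.0299
```

```bash
python3 -m crank '[{"linear":[0.02,0.05,-0.08],"rot":[-0.9,0.05,0],"hand":0},{"linear":[0,0.02,-0.06],"rot":[-0.7,0.05,0],"hand":0},{"linear":[0,0,0],"rot":[0,0,0],"hand":0},{"linear":[0,0,0],"rot":[0,0,0],"hand":0},{"linear":[0,0,0],"rot":[0,0,0],"hand":0},{"linear":[0,0,0],"rot":[0,0,0],"hand":0},{"linear":[0,0,0],"rot":[0,0,0],"hand":0},{"linear":[0,0,0],"rot":[0,0,0],"hand":0}]'
python3 - <<'E'
from h import *
togo([.535,.075,.27],87,-38)
s=shot('scene');cv2.imwrite('pics/s4.png',cv2.resize(s['image'][60:300,190:370,::-1],None,fx=2.4,fy=2.4,interpolation=cv2.INTER_CUBIC))
E
```

```text
clock: 9.62
tool_pos: [0.5349, 0.0754, 0.2733]
orientation: [90.3, 52.1, -92.6]
force: [-0.1, 0.0, -3.1]
opening: 0.0297
t 9.62 tcp mm [534.9  75.4 273.3] go units [ 0.   -0.01 -0.06] rot units [-0.02  0.03 -0.03] j [ 46.  17. -18.  24. -85.  33.] F [-0.1  0.  -3.1] M [ 2.87 -0.14 -0.01] op 0.0297
```

View pics/s4.png

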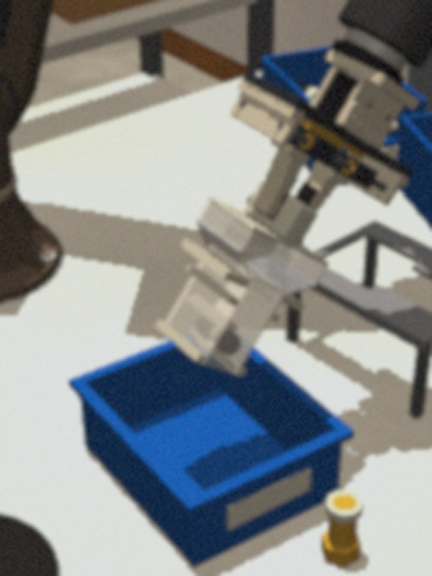

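Black collar now shows at crop (230,340), down by the mouth on the +y wall, so the fitting is on the lower lip. Next I rock to the other side, keeping the mouth over the bin.

```bash
python3 -m crank '[{"linear":[0,-0.12,0.07],"rot":[0.6,-0.03,0],"hand":0},{"linear":[0,-0.18,0.11],"rot":[0.9,-0.05,0],"hand":0},{"linear":[0,-0.18,0.1],"rot":[0.9,-0.05,0],"hand":0},{"linear":[0,-0.19,0.08],"rot":[0.9,-0.05,0],"hand":0},{"linear":[0,-0.19,0.07],"rot":[0.9,-0.05,0],"hand":0},{"linear":[0,-0.2,0.05],"rot":[0.9,-0.05,0],"hand":0},{"linear":[0,-0.2,0.03],"rot":[0.9,-0.05,0],"hand":0},{"linear":[0,-0.2,0],"rot":[0.9,-0.05,0],"hand":0},{"linear":[0,-0.2,-0.02],"rot":[0.9,-0.05,0],"hand":0}]'
python3 -c "
from h import *
togo([.535,-.101,.273],87,38)"
```

```text
clock: 10.8
tool_pos: [0.5326, -0.0294, 0.3091]
orientation: [-108.2, 87.0, 69.0]
force: [-0.6, -0.8, -2.8]
opening: 0.0295
t 10.80 tcp mm [532.6 -29.4 309.1] go units [ 0.04 -1.19 -0.6 ] rot units [ 7.03 -0.18  0.02] j [ 16.   4.  -9.  -2. -75.  72.] F [-0.6 -0.8 -2.8] M [-0.29  0.1   0.02] op 0.0295
```

```bash
python3 -m crank '[{"linear":[0,-0.16,-0.03],"rot":[0.95,-0.04,0],"hand":0},{"linear":[0.01,-0.16,-0.05],"rot":[0.95,-0.04,0],"hand":0},{"linear":[0.01,-0.16,-0.06],"rot":[0.95,-0.04,0],"hand":0},{"linear":[0.01,-0.16,-0.08],"rot":[0.95,-0.04,0],"hand":0},{"linear":[0,-0.16,-0.09],"rot":[0.95,-0.04,0],"hand":0},{"linear":[0,-0.14,-0.1],"rot":[0.95,-0.04,0],"hand":0},{"linear":[0,-0.12,-0.1],"rot":[0.95,-0.04,0],"hand":0},{"linear":[0,-0.08,-0.06],"rot":[0.6,-0.04,0],"hand":0},{"linear":[0,0,0],"rot":[0,0,0],"hand":0},{"linear":[0,0,0],"rot":[0,0,0],"hand":0},{"linear":[0,0,0],"rot":[0,0,0],"hand":0},{"linear":[0,0,0],"rot":[0,0,0],"hand":0},{"linear":[0,0,0],"rot":[0,0,0],"hand":0},{"linear":[0,0,0],"rot":[0,0,0],"hand":0}]'
python3 - <<'E'
from h import *
togo([.535,-.101,.273],87,38)
s=shot('scene');cv2.imwrite('pics/s5.png',cv2.resize(s['image'][60:300,190:370,::-1],None,fx=2.4,fy=2.4,interpolation=cv2.INTER_CUBIC))
t=shot('top');cv2.imwrite('pics/t5.png',cv2.resize(t['image'][130:300,210:350,::-1],None,fx=3,fy=3,interpolation=cv2.INTER_CUBIC))
E
```

```text
clock: 12.55
tool_pos: [0.5304, -0.1078, 0.2851]
orientation: [-93.0, 50.0, 84.1]
force: [0.0, -0.2, -2.5]
opening: 0.0295
t 12.55 tcp mm [ 530.4 -107.8  285.1] go units [ 0.08  0.11 -0.2 ] rot units [-0.37  0.41  0.11] j [-21.  16.   5. -38. -91. 111.] F [ 0.  -0.2 -2.5] M [-2.96  0.27  0.  ] op 0.0295
```

View pics/s5.png

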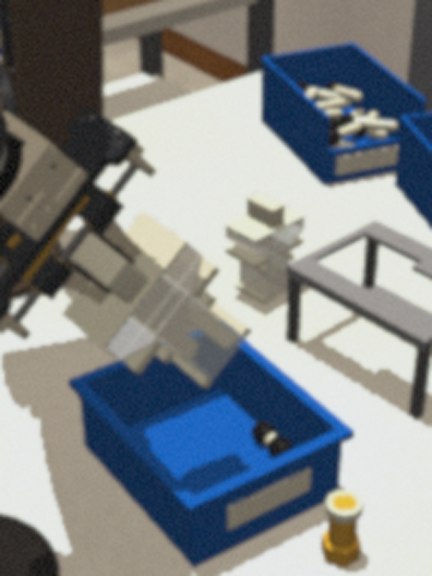

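View pics/t5.png

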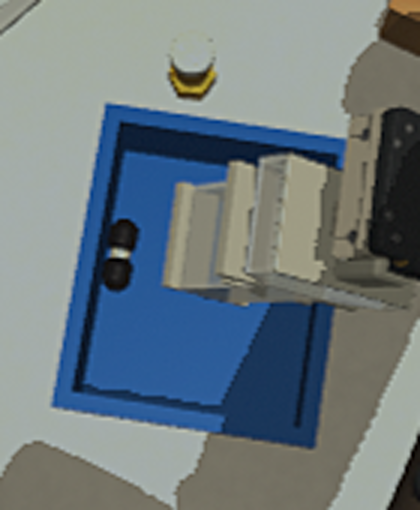

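The fitting lies on the bin floor at scene crop (270,438) and top crop (118,255). I rotate the bottle upright and carry it to the mat.

```bash
python3 -m crank '[{"linear":[0,-0.05,0.1],"rot":[-0.6,0.04,0],"hand":0},{"linear":[0,-0.05,0.15],"rot":[-0.95,0.05,0],"hand":0},{"linear":[0,-0.05,0.15],"rot":[-0.95,0.05,0],"hand":0},{"linear":[0,-0.05,0.15],"rot":[-0.95,0.05,0],"hand":0},{"linear":[0,-0.05,0.1],"rot":[-0.95,0.05,0],"hand":0},{"linear":[0,-0.1,0.1],"rot":[-0.95,0.05,0],"hand":0},{"linear":[0,-0.1,0.05],"rot":[-0.95,0.05,0],"hand":0},{"linear":[0,-0.1,0],"rot":[-0.8,0.05,0],"hand":0}]'
python3 -c "
from h import *
togo([.51,-.296,.30],87)"
```

```text
clock: 13.65
tool_pos: [0.5297, -0.1416, 0.3334]
orientation: [-116.6, 86.0, 60.8]
force: [-0.7, 0.1, -2.3]
opening: 0.0299
t 13.65 tcp mm [ 529.7 -141.6  333.4] go units [-0.33 -2.57 -0.56] rot units [-0.7   0.39 -0.08] j [  3.   5.  -4.  -3. -78.  85.] F [-0.7  0.1 -2.3] M [-0.36  0.21  0.03] op 0.0299
```

```bash
python3 -m crank '[{"linear":[-0.03,-0.3,0],"rot":[-0.3,0.15,0],"hand":0},{"linear":[-0.05,-0.5,0],"rot":[-0.3,0.15,0],"hand":0},{"linear":[-0.06,-0.5,0],"rot":[-0.1,0.1,0],"hand":0},{"linear":[-0.06,-0.5,-0.1],"rot":[0,0,0],"hand":0},{"linear":[-0.06,-0.45,-0.2],"rot":[0,0,0],"hand":0},{"linear":[-0.05,-0.3,-0.2],"rot":[0,0,0],"hand":0},{"linear":[0,0,0],"rot":[0,0,0],"hand":0},{"linear":[0,0,0],"rot":[0,0,0],"hand":0}]'
python3 - <<'E'
from h import *
togo([.51,-.296,.30],87)
s=shot('scene');cv2.imwrite('pics/s6.png',cv2.resize(s['image'][100:350,60:320,::-1],None,fx=2.2,fy=2.2,interpolation=cv2.INTER_CUBIC))
t=shot('top')
for S in(t,s):
    P=cloud(S);m=(P[...,0]>.38)&(P[...,0]<.65)&(P[...,1]>-.42)&(P[...,1]<-.16)&(P[...,2]>.1)&(P[...,2]<.30)
    h,e=np.histogram(P[m][:,2],bins=40);print([(round(a,3),int(b)) for a,b in zip(e,h) if b>60])
E
```

```text
clock: 14.65
tool_pos: [0.5066, -0.3074, 0.3]
orientation: [-4.0, 89.4, 173.2]
force: [0.5, 0.0, -2.2]
opening: 0.0297
t 14.65 tcp mm [ 506.6 -307.4  300. ] go units [ 0.06  0.19 -0.  ] rot units [-0.01 -0.11 -0.03] j [-12.  11.  -3.   0. -77.  99.] F [ 0.5  0.  -2.2] M [ 0.   -0.04 -0.03] op 0.0297
[(np.float64(0.289), 278)]
[(np.float64(0.155), 122), (np.float64(0.159), 104), (np.float64(0.216), 64), (np.float64(0.22), 91), (np.float64(0.231), 62), (np.float64(0.235), 99), (np.float64(0.239), 194), (np.float64(0.243), 134), (np.float64(0.247), 64), (np.float64(0.25), 64), (np.float64(0.254), 79), (np.float64(0.258), 87), (np.float64(0.262), 100), (np.float64(0.266), 111), (np.float64(0.269), 109), (np.float64(0.273), 113), (np.float64(0.277), 112), (np.float64(0.281), 115), (np.float64(0.285), 121), (np.float64(0.289), 843), (np.float64(0.292), 79)]
```

View pics/s6.png

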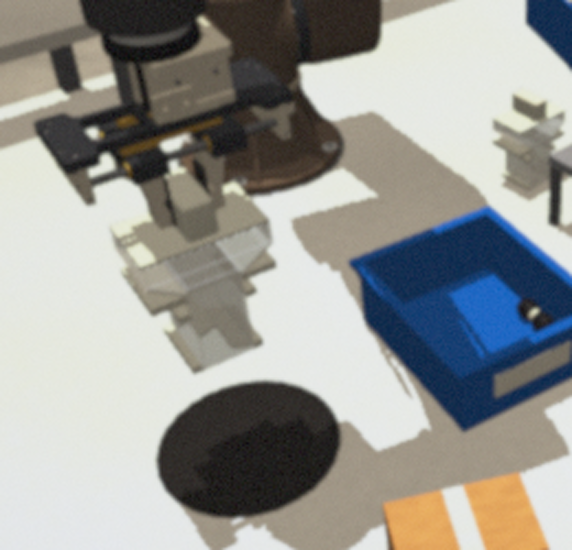

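```bash
python3 - <<'E'
from h import *
for n in('top','scene'):
    S=shot(n);P=cloud(S);m=(P[...,0]>.43)&(P[...,0]<.59)&(P[...,1]>-.40)&(P[...,1]<-.22)&(P[...,2]>.282)&(P[...,2]<.297)
    p=P[m];A=np.c_[p[:,:2]-[.5066,-.3074],np.ones(len(p))]
    for _ in range(4):
        x=np.linalg.lstsq(A,p[:,2],rcond=None)[0];k=abs(A@x-p[:,2])<.0015;A=A[k];p=p[k]
    r=cv2.minAreaRect((p[:,:2]*1000).astype(np.float32))
    print(n,len(p),'slope deg',np.degrees(x[:2]).round(2),'z',x[2].round(4),[np.round(q,1) for q in r])
togo([.51,-.296,.158],87)
E
```

```text
top 246 slope deg [2.3  0.14] z 0.2917 [array([ 475.9, -324.4]), array([34.6, 79.9]), np.float64(13.5)]
scene 660 slope deg [-2.05  0.12] z 0.2909 [array([ 506. , -306.7]), array([120.8,  74.4]), np.float64(87.2)]
t 14.85 tcp mm [ 507.1 -306.1  300.5] go units [ 0.05  0.17 -2.37] rot units [-0.01 -0.1  -0.05] j [-12.  11.  -3.   0. -77.  99.] F [-0.2  0.4 -3.7] M [-0.02 -0.04 -0.01] op 0.0296
```

```bash
python3 -m crank '[{"linear":[0.03,0.1,-0.3],"rot":[0.03,-0.1,0],"hand":0},{"linear":[0.02,0.07,-0.5],"rot":[0,-0.1,0],"hand":0},{"linear":[0,0,-0.5],"rot":[0,0,0],"hand":0},{"linear":[0,0,-0.4],"rot":[0,0,0],"hand":0},{"linear":[0,0,-0.3],"rot":[0,0,0],"hand":0},{"linear":[0,0,0],"rot":[0,0,0],"hand":0}]'
python3 -c "
from h import *
togo([.51,-.296,.154],87)"
```

```text
clock: 15.6
tool_pos: [0.5127, -0.2925, 0.1812]
orientation: [-170.7, 89.1, 7.0]
force: [-0.5, 0.9, -2.7]
opening: 0.0298
t 15.60 tcp mm [ 512.7 -292.5  181.2] go units [-0.04 -0.06 -0.45] rot units [-0.02  0.18 -0.13] j [-11.  14. -15.  -0. -60.  99.] F [-0.5  0.9 -2.7] M [-0.07  0.15  0.02] op 0.0298
```

```bash
python3 -m crank '[{"linear":[-0.03,-0.04,-0.2],"rot":[-0.02,0.06,0],"hand":0},{"linear":[0,0,-0.12],"rot":[0,0,0],"hand":0},{"linear":[0,0,-0.03],"rot":[0,0,0],"hand":0},{"linear":[0,0,0],"rot":[0,0,0],"hand":0}]'
python3 - <<'E'
from h import *
togo([.51,-.296,.154],87)
S=shot('scene');P=cloud(S);o=monitor.get_obs()['tool_pos']
z=o[2]-.0095;m=(abs(P[...,0]-o[0])<.07)&(abs(P[...,1]-o[1])<.08)&(abs(P[...,2]-z)<.007)
p=P[m];A=np.c_[p[:,:2]-o[:2],np.ones(len(p))]
for _ in range(4):
    x=np.linalg.lstsq(A,p[:,2],rcond=None)[0];k=abs(A@x-p[:,2])<.0015;A=A[k];p=p[k]
print(len(p),np.degrees(x[:2]).round(2),x[2])
E
```

```text
clock: 16.1
tool_pos: [0.5124, -0.2951, 0.1615]
orientation: [177.0, 89.2, -5.3]
force: [0.9, 0.5, -2.2]
opening: 0.0298
t 16.10 tcp mm [ 512.4 -295.1  161.5] go units [-0.04 -0.02 -0.12] rot units [ 0.02  0.16 -0.14] j [-11.  15. -16.  -0. -58.  99.] F [ 0.9  0.5 -2.2] M [-0.01  0.02 -0.05] op 0.0298
588 [-0.58  0.01] 0.15211490102488986
```

```bash
python3 -m crank '[{"linear":[0,0,-0.08],"rot":[0,0,0],"hand":0},{"linear":[0,0,-0.04],"rot":[0,0,0],"hand":0},{"linear":[0,0,0],"rot":[0,0,0],"hand":0}]'
```

```text
clock: 16.52
tool_pos: [0.5127, -0.2952, 0.1544]
orientation: [176.4, 89.1, -5.8]
force: [-0.1, -0.3, -3.1]
opening: 0.0301
```

```bash
python3 -c "
from h import *
togo([.51,-.296,.154],87)"
```

```text
t 16.52 tcp mm [ 512.7 -295.2  154.4] go units [-0.04 -0.01 -0.01] rot units [ 0.02  0.17 -0.14] j [-11.  16. -16.  -0. -57.  99.] F [-0.1 -0.3 -3.1] M [0.   0.02 0.01] op 0.0301
```

```bash
python3 -m crank '[{"linear":[0,0,-0.03],"rot":[0,0,0],"hand":0},{"linear":[0,0,-0.02],"rot":[0,0,0],"hand":0}]'
```

```text
clock: 16.77
tool_pos: [0.514, -0.2959, 0.1534]
orientation: [171.6, 89.0, -10.7]
force: [-2.4, 0.5, 7.0]
opening: 0.0297
```

Contact made (+7 N). Releasing.

```bash
python3 -m crank '[{"linear":[0,0,0.01],"rot":[0,0,0],"hand":0},{"linear":[0,0,0],"rot":[0,0,0],"hand":0.45},{"linear":[0,0,0],"rot":[0,0,0],"hand":0.8},{"linear":[0,0,0],"rot":[0,0,0],"hand":1},{"linear":[0,0,0],"rot":[0,0,0],"hand":1},{"linear":[0,0,0],"rot":[0,0,0],"hand":1},{"linear":[0,0,0],"rot":[0,0,0],"hand":1}]'
python3 - <<'E'
from h import *
togo([.51,-.296,.154],87)
s=shot('scene');cv2.imwrite('pics/s7.png',cv2.resize(s['image'][150:350,60:320,::-1],None,fx=2.2,fy=2.2,interpolation=cv2.INTER_CUBIC))
E
```

```text
clock: 17.65
tool_pos: [0.5147, -0.2962, 0.1547]
orientation: [170.3, 88.8, -11.9]
force: [-0.0, -0.2, 0.2]
opening: 0.0833
t 17.65 tcp mm [ 514.7 -296.2  154.7] go units [-0.08  0.   -0.01] rot units [ 0.05  0.23 -0.15] j [-11.  16. -16.   0. -57.  99.] F [-0.  -0.2  0.2] M [-0.05  0.07  0.04] op 0.0833
```

View pics/s7.png

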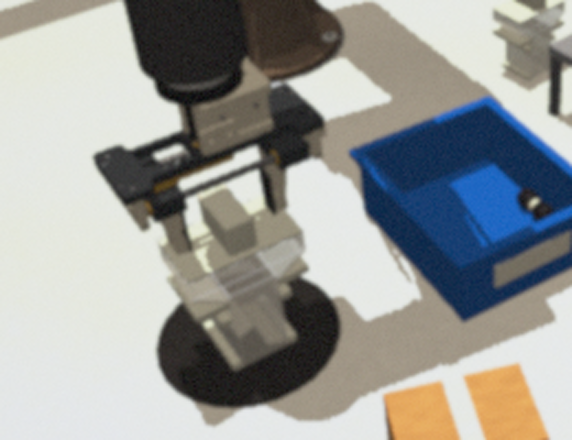

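The bottle stands on the mat with the fingers open on either side of the block at crop (228,220). Retracting straight up.

```bash
python3 -m crank '[{"linear":[0,0,0.2],"rot":[0,0,0],"hand":1},{"linear":[0,0,0.4],"rot":[0,0,0],"hand":1},{"linear":[0,0,0.6],"rot":[0,0,0],"hand":1},{"linear":[0,0,0.6],"rot":[0,0,0],"hand":1},{"linear":[-0.3,0.3,0.6],"rot":[0,0,0],"hand":1},{"linear":[-0.3,0.5,0.3],"rot":[0,0,0],"hand":1},{"linear":[-0.3,0.5,0],"rot":[0,0,0],"hand":1},{"linear":[-0.3,0.5,0],"rot":[0,0,0],"hand":1},{"linear":[0,0,0],"rot":[0,0,0],"hand":1},{"linear":[0,0,0],"rot":[0,0,0],"hand":1},{"linear":[0,0,0],"rot":[0,0,0],"hand":1}]'
python3 - <<'E'
from h import *
s=shot('scene','s8.png');t=shot('top','t8.png')
for S in(s,t):
    P=cloud(S);m=(abs(P[...,0]-.514)<.09)&(abs(P[...,1]+.296)<.1)&(abs(P[...,2]-.144)<.006)
    p=P[m]
    if len(p)<50: continue
    A=np.c_[p[:,:2]-[.514,-.296],np.ones(len(p))]
    for _ in range(4):
        x=np.linalg.lstsq(A,p[:,2],rcond=None)[0];k=abs(A@x-p[:,2])<.0015;A=A[k];p=p[k]
    print(len(p),'slope',np.degrees(x[:2]).round(2),'z',x[2],cv2.minAreaRect((p[:,:2]*1000).astype(np.float32)))
togo([.51,-.296,.154],87)
E
```

```text
clock: 19.08
tool_pos: [0.4405, -0.1868, 0.3307]
orientation: [170.5, 88.4, -11.8]
force: [0.3, 1.3, 0.8]
opening: 0.0876
687 slope [-0.35 -0.12] z 0.1439553460103771 ((513.9804077148438, -296.9168701171875), (120.44062042236328, 75.07737731933594), 87.74436950683594)
t 19.18 tcp mm [ 440.4 -186.8  330.3] go units [ 1.16 -1.82 -2.94] rot units [ 0.07  0.31 -0.14] j [  1.  -3. -14.   0. -77.  87.] F [-0.8 -0.8  0.2] M [-0.03  0.09  0.02] op 0.0878
```

View pics/s8.png

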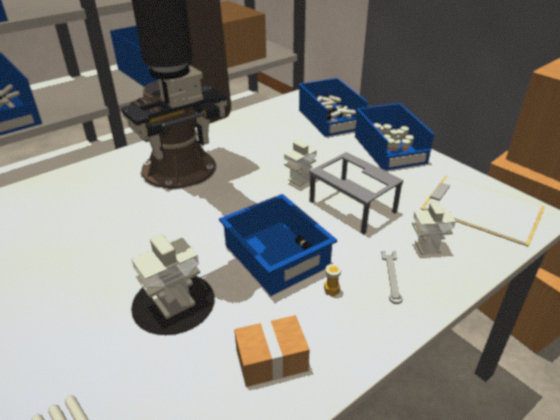

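View pics/t8.png

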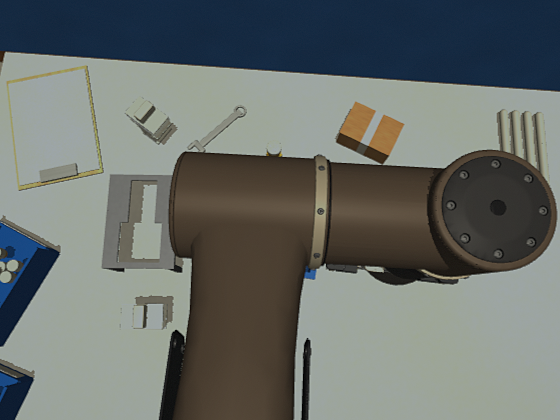

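The bottle stands upright at (514,−297) mm against a mat centre of (510,−296) mm, with its top level and at z 144 mm. The fitting is in the bin at scene (303,243), and the bystanders look unmoved.

```bash
python3 -c "
from plant import ticket
print(ticket.close_job())"
```

```text
the job is handed in; nothing more can be done
None
```

I did the job as asked and handed it in at about 19 s on the robot's clock. The bottle was slid along the slot to the wide end and lifted free. I rocked it about 38° to each side over the blue bin, stood it on its mouth on the mat and let go.

**What the last checks showed:**
- **Fitting:** it is on the bin floor, seen in the scene and top views right after the second rock and in the final scene view.
- **Bottle:** it stands about 4 mm from the mat's centre. Its flat top is level to within 0.4° and at z 144 mm, which matches standing on the 4 mm mat.
- **Robot:** the gripper is open and well clear of everything.
- **Other things on the bench:** the carton, wrench, union and smaller bottles look unmoved. I judged this by eye from the pictures, not by measuring.

**Checks that disagreed or could not be made:**
- With the bottle held above the mat, the two views' fits of its top disagreed (about +2.3° and −2.1°). The first was mostly blocked by the gripper. I corrected the lean by about 1°, and the scene view then read 0.6°.
- The arm blocked the top camera's view of the mat at the end, so the final position rests on the scene camera alone.

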